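Snap a push-type grease gun onto a tilted nipple and hold it pressed

ROBOT

A 6-joint arm with a two-finger parallel gripper is mounted at the origin on a cart in front of the work surface, level with it; the furniture and walls round the work are solid. World frame = base frame: x ahead of the robot, y to its left, z up, the work surface at z = 0. Lengths are in mm, angles in degrees, forces in N, time in s.
With the tool pointing down it reaches from about 275 to 775 mm from the base axis. Payload 14.6 kg.
Tool frame: the origin (TCP) lies on the centre line of the jaws, within the pads' length; the fingertips stand 11 mm ahead of it and the grasp point (between the pads) lies 8 mm behind it; z points along the fingers, y is the direction in which the jaws open and shut (so a half turn about z gives the same grasp; the last joint's range is limited). The gripper opens to 85 mm and grips with 20 to 120 N. Pads are 22 mm wide; open, the fingers measure 114 mm over their backs; the gripper's body (76 mm by 85 mm) begins 54 mm behind the grasp point. The pads swing forward as they close: fully open they stand 13 mm farther back than shut.
Start: joints at [63.581, 15.075, -2.767, 72.158, 0, 81.102], TCP at [158.059, 500.645, 242.278] pointing down, gripper open.
Joint ranges: [-151.79, 151.79], [-50.71, 97.33], [-67.44, 78.34], [-121.81, 120.89], [-77.56, 73.72], [-180, 180]. Speed limits (degrees/s): [108.29, 108.29, 147.25, 159.86, 180, 180].

INTERFACE

Orientations are given as [roll, pitch, yaw] about the fixed x, y, z axes, in that order (R = Rz(yaw) Ry(pitch) Rx(roll)).
In Python, from station import manip, eyes gives the robot as it stands.
- The arm moves only by the tool drive_tool, never from a script. Its argument "increments" is a list of rows, each an object with "travel": the shift along the world's x, y, z in units of 25 mm (1.0 is 25 mm), a list of three; "turn": the turn, a rotation vector about the world's x, y, z in units of 5 degrees (1.0 is 5 degrees), a list of three; "jaw": the finger opening in mm, from 0 to 85.4. A call has exactly 10 rows; each row shifts and turns the commanded pose from where the row before left it; what a row does not reach is not made up. A row lasts 1/8 s, in which the tool goes at most 62.5 mm and 10.7 degrees, less where a joint would pass 70% of its speed; a pose out of reach is approached as far as the arm can. A call is refused whole if a number of a shift passes 1 or a number of a turn 1, either way. A call with a gripper value outside its range is refused whole. The fingers move at their own pace and stop on an object; the grip force is fixed at half the most. Time passes only in rows, so rows that do not move let the fingers close, or fill a call up. It gives the time, the measured TCP pose, the force and the opening at its end, in the units of the state.
- manip.get_obs(): the state, without advancing time (a new reading comes with each control period).
- eyes.capture(name): name is "scene" or "side" or "wrist"; returns a dict with "img" (480x640x3 uint8, red, green, blue), "fx", "fy", "cx", "cy" (pixels), "rvec" (rotation vector, rad) and "tvec" (3), from world to camera coordinates, as OpenCV has them; the wrist camera has in their place "T_tool_cam" (4x4, takes a point from camera to tool coordinates, whose origin is the TCP and whose axes are the flange's). Camera axes: x right, y down, z forward; pixel columns grow to the right and rows downward; lengths in mm; the calibration is good to about 2 mm. A picture is of the moment at which its call begins: read the wrist's pose just before it. There is no depth.
- manip.sign_off(): hands the job in, once; it reports no verdict.
Trained networks look in a picture, given as the dict that the camera call returned (one of the last four; its "shot" number tells which), for a name from the list of things; names that differ only in an ending like _2 or _b are one class to them, and where a whole thing is asked for, a point or a joint stands for the part that bears it (a point fixed in the world has none). Each returns a list of dicts, best first, with "score" (0 to 1); they miss things now and then, are a little off and sometimes report something else, mostly with a low value. They report only what shows in the picture. A call takes as long as a camera call. They do not tell look-alikes from the thing itself.
- eyes.boxes_of(picture, query): "location" ([x, y, z] in mm, in the coordinates of the camera as it stood for that picture, good to about 4 mm: the middle of the surface that is visible of it).
- eyes.regions_of(picture, query): "region" (480x640 bool, what is visible of it).
The state is a dict: "time": time; "joint_pos": joint angles; "qd": joint speeds; "joint_torque": joint torques, N m; "position": TCP position; "tcp_rot": TCP orientation; "force": force on the tool from outside, world axes, zero at the start; "wrist_torque": the same for the moment, N m; "grip_width": finger opening in mm.
Only numpy, scipy, OpenCV 4.12 (cv2) and the standard library are available. Lean on these libraries where they do the work, as an engineer would, in place of code of your own. Each camera call takes 0.05 s, during which the arm holds its last target. There are 200 camera calls.

TASK

In the two-hole wooden stand a push-type grease gun (the tool with the coil spring showing between its nose and its barrel) stands nose down beside a solid bush driver. Take the gun, press its nose squarely onto the round button-head grease nipple that leans out of the bearing block until it snaps fully home, then keep pushing so that the gun's spring stays about half compressed. Finish like that, still gripping the gun and holding it pressed on the nipple; leave the bush driver and the other loose things where they are.

Things in the scene. Friction and masses are not known exactly. Their poses are not given: they have to be found in the camera images.
- grease_gun: Loose steel push-type grease gun, round, 144 mm long, 0.46 kg, nose down in either hole of the stand. Origin: centre of its open mouth (spring extended); z along the gun, mouth to handle. Diameters from the mouth up: nose 38 mm (z 0 to 28), open coil spring 25 mm (to 52), barrel 40 mm (to 88, top is a shoulder), dark ribbed grip 28 mm (to 144). Grip it with the fingertips just above the shoulder.
- coupler (a joint): How far the nose is pushed back into the gun along its axis, 0 (spring extended) to 0.014 m (spring solid). The spring pushes the nose out with about 5 N at 0 and 12 N at 0.014; it always springs back. About half compressed is 0.007.
- coupler_seat (a point): On the gun's axis, 18 mm deep in its mouth: flat floor of the 27 mm bore, touching the nipple's top face when home. Four sprung jaws, 6.5 mm in from the mouth, leave 17 mm between them; they meet the nipple's head 11 mm short of home and snap under it in the last 4 mm. That takes about 6 to 10 N, so the spring first gives 3 to 9 mm and recovers at the snap.
- nipple: Steel button-head nipple fixed to the bearing block, tilted 30 degrees from vertical to the block's front. Origin: centre of its top face; z along its axis, outwards (a gun squarely on it has its z parallel). Head 13 mm wide at the top, widening to 22 mm at 5 mm below, undercut from 7 mm below to a 13 mm neck; a 23 mm hexagon begins 22.5 mm below the top.
- bearing_block: Grey bearing block fixed to the table: foot 62 x 140 x 16 mm, round housing 84 mm in diameter and 52 mm wide along y, 92 mm high, a 30 mm shaft stub through it, a bolt at each end of the foot. Origin: centre of the underside. Front is -x; the nipple leans there, its top centre at x = -38 mm, z = 116 mm.
- tool_stand: Wooden block 80 x 160 x 34 mm fixed to the table, origin at the centre of its underside; two upright round holes of 43 mm, 30 mm deep (floor 4 mm above the table), centred at y = -45 and +45 mm. The tools in it stand upright.
- bush_driver: Loose solid steel bush driver standing in the stand's other hole: 120 mm tall, disc foot 38 mm wide and 32 mm tall, bare 18 mm shank to 72 mm, dark smooth 28 mm handle above; no spring. Origin at the centre of its underside. Not to be moved.
- screwdriver: Loose bystander: orange-handled screwdriver, 183 mm long, 24 mm thick, lying on the table in front of the bearing block; origin at its middle on the underside, along its own y.
- round_tin: Loose bystander: flat dark round tin, 72 mm diameter, 24 mm high; origin under its centre.
- pliers: Loose bystander: rusty pliers, 128 x 54 x 13 mm, lying at the left; origin under their centre.
Mind the look-alikes: they are no part of the job. There is more than one size of the bearing_block; the one meant has the size given above.

How it is judged:
By the outcome, as a careful person would: the job done as asked, in the order asked, and still so for the second after the job is handed in, while the arm keeps its last pose, push and grip.
It also fails if it takes over 51 s, if anything falls off the work surface, if the arm or the gripper's body presses on something with over 40 N, if the wrist force passes 120 N, or if a joint passes its speed limit or range.

## Working session

There is one attempt and no reset: what is moved stays moved. The work goes in short steps, Python scripts to look and compute and a tool call to move; the robot and the scene stay as the last step left them, time stands still between calls to the robot, and variables do not carry over. Pictures are saved under pics/ and viewed, about 8 in all and at most 12, crops included, and the job is handed in when it is done.

Besides the shell and the picture viewer there is one more tool, called after ">>>" as name(argument=value, ...) on one line, values as JSON. drive_tool: Moves the arm, as the interface text tells. Its arguments: {"type":"object","properties":{"increments":{"type":"array","items":{"type":"object","properties":{"travel":{"type":"array","items":{"type":"number"}},"turn":{"type":"array","items":{"type":"number"}},"jaw":{"type":"number"}}}}},"required":["increments"]}

```bash
mkdir -p pics; cat > h.py <<'E'
import numpy as np, cv2
from scipy.spatial.transform import Rotation as R
from station import manip, eyes
def cap(n):
    o=manip.get_obs(); p=eyes.capture(n)
    if 'rvec' in p:
        T=np.eye(4);T[:3,:3]=cv2.Rodrigues(np.array(p['rvec'],float))[0];T[:3,3]=np.ravel(p['tvec']);p['Twc']=np.linalg.inv(T)
    else:
        T=np.eye(4);T[:3,:3]=R.from_euler('xyz',o['tcp_rot'],degrees=True).as_matrix();T[:3,3]=o['position'];p['Twc']=T@np.array(p['T_tool_cam'])
    p['K']=np.array([[p['fx'],0,p['cx']],[0,p['fy'],p['cy']],[0,0,1.]])
    return p
def w2p(p,X):
    T=np.linalg.inv(p['Twc']);x=np.atleast_2d(X)@T[:3,:3].T+T[:3,3];u=x@p['K'].T;return u[:,:2]/u[:,2:]
def ray(p,u,v):
    d=p['Twc'][:3,:3]@np.linalg.inv(p['K'])@[u,v,1];return p['Twc'][:3,3],d/np.linalg.norm(d)
def atz(p,u,v,z):
    o,d=ray(p,u,v);return o+d*(z-o[2])/d[2]
def tri(*rs):
    A=sum(np.eye(3)-np.outer(d,d) for o,d in rs);b=sum((np.eye(3)-np.outer(d,d))@o for o,d in rs);return np.linalg.solve(A,b)
def boxes(p,q,n=4):
    out=[]
    for b in eyes.boxes_of(p,q)[:n]:
        X=(p['Twc']@np.r_[b['location'],1])[:3];print(q,round(b['score'],2),X.round(1),w2p(p,X)[0].round());out.append(X)
    return out
def save(p,n,crop=None,s=1):
    im=p['img'][:,:,::-1]
    if crop: x0,y0,x1,y1=crop;im=im[y0:y1,x0:x1]
    cv2.imwrite('pics/'+n,cv2.resize(im,None,fx=s,fy=s,interpolation=cv2.INTER_CUBIC))
E
python3 - <<'E'
from h import *
np.set_printoptions(suppress=True)
print(manip.get_obs())
for n in ['scene','side']:
    p=cap(n);save(p,n+'0.png');print(n,p['Twc'].round(2).tolist(),p['fx'])
    for q in ['grease_gun','nipple','bearing_block','tool_stand','bush_driver','screwdriver']:boxes(p,q)
E
```

```text
{'time': 0.0, 'joint_pos': array([63.57958895, 15.10005637, -2.80358937, 72.15744213,  0.00069255,
       81.10305992]), 'qd': array([ 0.14393501,  0.03361643,  0.03045634,  0.06800442, -0.02888489,
        0.09497246]), 'joint_torque': array([ -0.00033026, -63.76122952,  38.45628619,   0.01371942,
        -0.00013633,   0.00000764]), 'position': array([157.95409231, 500.41017238, 241.81513878]), 'tcp_rot': array([-179.93975425,   -0.01013191,  162.47652334]), 'force': array([0.80096782, 0.82083944, 0.28454341]), 'wrist_torque': array([-0.02034064,  0.02187211,  0.02567131]), 'grip_width': 85.60371001024608}
scene [[0.61, -0.44, 0.66, -144.4], [-0.8, -0.32, 0.51, -166.02], [-0.01, -0.84, -0.55, 617.7], [0.0, 0.0, 0.0, 1.0]] 504.98001828769077
grease_gun 0.86 [497.  243.3  92.1] [360. 258.]
nipple 0.6 [537.1  22.4 107.6] [487. 284.]
nipple 0.55 [341.9 412.3  76.2] [235. 273.]
nipple 0.19 [487.7 280.2  32.8] [341. 279.]
bearing_block 0.93 [548.9  13.8  52.6] [489. 308.]
bearing_block 0.81 [347.7 404.3  38.4] [242. 290.]
tool_stand 0.74 [490.1 283.2  31.8] [340. 279.]
bush_driver 0.65 [517.7 327.6  87.3] [330. 241.]
screwdriver 0.64 [403.2  52.4  15.3] [426. 365.]
screwdriver 0.48 [486.4 280.8  34.3] [340. 279.]
side [[0.81, -0.4, 0.44, 88.44], [-0.59, -0.52, 0.62, -254.33], [-0.02, -0.76, -0.65, 683.72], [0.0, 0.0, 0.0, 1.0]] 435.0544838109095
grease_gun 0.67 [499.5 244.6  95.5] [345. 248.]
nipple 0.64 [341.3 417.2  76. ] [235. 242.]
nipple 0.62 [533.8  22.8 115.5] [443. 301.]
bearing_block 0.74 [557.    8.8  53.1] [452. 322.]
bearing_block 0.62 [353.5 400.   41.7] [246. 256.]
bearing_block 0.51 [497.5 242.4  28.2] [344. 273.]
tool_stand 0.65 [487.7 270.   33.6] [332. 265.]
tool_stand 0.63 [436.2 546.7  13.5] [249. 218.]
bush_driver 0.77 [518.  335.8  89.6] [325. 224.]
screwdriver 0.89 [399.3  54.7  15.7] [367. 363.]
```

```bash
python3 -c "
import cv2,numpy as np
cv2.imwrite('pics/both0.png',cv2.resize(np.vstack([cv2.imread('pics/scene0.png'),cv2.imread('pics/side0.png')]),(400,600)))"
```

```text
(no output)
```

View pics/scene0.png

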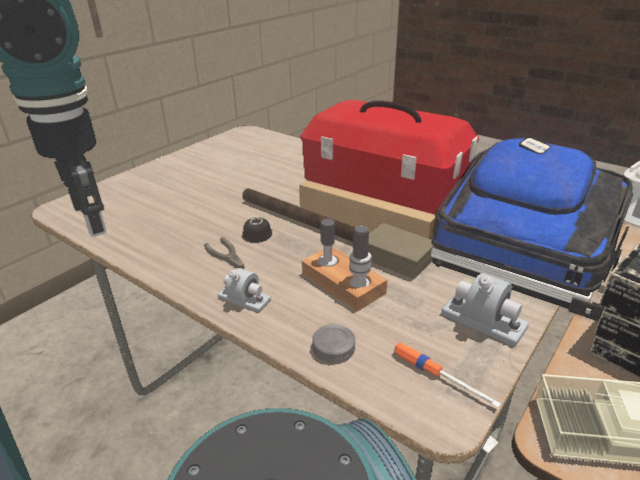

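View pics/side0.png

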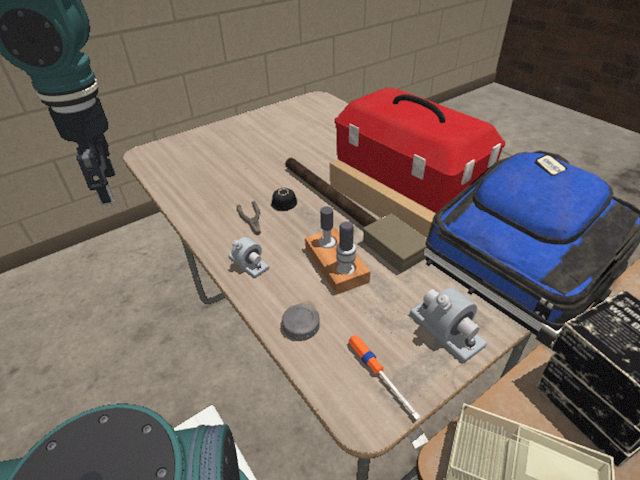

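The scene shows two upright tools in the stand: (360,258), which appears to have a spring, and (328,240), which has a bare shank. There are two bearing blocks, a large one at (489,308) and a small one at (242,290). I'll confirm which ones are meant with an enlarged crop.

```bash
python3 - <<'E'
import cv2,numpy as np
a=cv2.imread('pics/scene0.png');b=cv2.imread('pics/side0.png')
def c(i,x,y): return cv2.resize(i[y:y+75,x:x+100],(400,300),interpolation=cv2.INTER_CUBIC)
cv2.imwrite('pics/crop1.png',np.vstack([np.hstack([c(a,435,268),c(a,295,218)]),np.hstack([c(b,400,285),c(b,295,205)])]))
E
```

```text
(no output)
```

View pics/crop1.png

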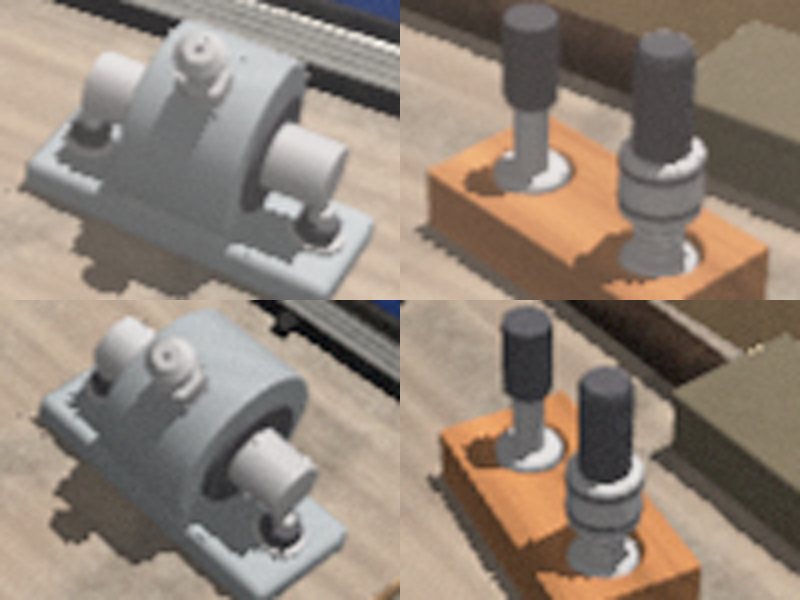

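The crop confirms the gun: barrel and coil spring on the nearer tool, scene (360,258) and side (345,248). The other tool has a bare shank, so it is the driver. The block at (489,308) is the large one, with its nipple head at scene (484,280) and side (442,299). Next I'll compute poses.

```bash
python3 - <<'E'
from h import *
np.set_printoptions(suppress=True,precision=1)
a=cap('scene');b=cap('side')
L=[atz(a,442,311,16),atz(b,411.2,311,16)];F=[atz(a,520,337.5,16),atz(b,467.5,357.5,16)];B=[atz(a,528.2,323.5,16),atz(b,485.7,343.7,16)]
for i in (0,1):
    e=L[i]-F[i];f=B[i]-F[i]
    print('yaw',np.degrees(np.arctan2(-e[0],e[1])),np.linalg.norm(e),np.degrees(np.arctan2(f[1],f[0])),np.linalg.norm(f),'ctr',(L[i]+B[i])/2)
print('nip',tri(ray(a,484.5,280),ray(b,441.7,298.7)))
print('gun',tri(ray(a,361.2,228.5),ray(b,346.2,225)),atz(a,361.2,228.5,148),atz(b,346.2,225,148))
print('drv',atz(a,295+532/4-100,218+15/4,124),atz(b,295+527/4-100,205+18/4,124))
E
```

```text
yaw 6.473351934542659 136.65674011151404 0.6995515195206848 42.869450638283226 ctr [565.9  23.   16. ]
yaw 1.4691089645957602 134.09875500745628 -0.9849915443256736 48.99557192352755 ctr [569.5  23.1  16. ]
nip [536.3  27.2 114.7]
gun [505.7 248.9 148.9] [507.  249.8 148. ] [506.4 249.8 148. ]
drv [523.7 336.4 124. ] [525.2 338.1 124. ]
```

>>> drive_tool(increments=[{"travel": [1,-0.72,0],"turn": [0,0,0.4],"jaw": 85},{"travel": [1,-0.72,0],"turn": [0,0,0.4],"jaw": 85},{"travel": [1,-0.72,0],"turn": [0,0,0.4],"jaw": 85},{"travel": [1,-0.72,0],"turn": [0,0,0.4],"jaw": 85},{"travel": [1,-0.72,0],"turn": [0,0,0.4],"jaw": 85},{"travel": [1,-0.72,0],"turn": [0,0,0.4],"jaw": 85},{"travel": [1,-0.72,0],"turn": [0,0,0.4],"jaw": 85},{"travel": [1,-0.72,0],"turn": [0,0,0.3],"jaw": 85},{"travel": [1,-0.72,0],"turn": [0,0,0.4],"jaw": 85},{"travel": [1,-0.72,0],"turn": [0,0,0.4],"jaw": 85}])

```text
time: 2.05
position: [408.8, 320.0, 242.3]
tcp_rot: [180.0, 0.0, -178.0]
force: [1.1, -0.0, -0.3]
grip_width: 84.9
```

>>> drive_tool(increments=[{"travel": [1,-0.7,0],"turn": [0,0,0],"jaw": 85},{"travel": [1,-0.7,0],"turn": [0,0,0.2],"jaw": 85},{"travel": [1,-0.7,0],"turn": [0,0,0.2],"jaw": 85},{"travel": [0.7,-0.5,0],"turn": [0,0,0],"jaw": 85},{"travel": [0.2,-0.2,0],"turn": [0,0,0],"jaw": 85},{"travel": [0,0,0],"turn": [0,0,0],"jaw": 85},{"travel": [0,0,0],"turn": [0,0,0],"jaw": 85},{"travel": [0,0,0],"turn": [0,0,0],"jaw": 85},{"travel": [0,0,0],"turn": [0,0,0],"jaw": 85},{"travel": [0,0,0],"turn": [0,0,0],"jaw": 85}])

```text
time: 3.3
position: [505.4, 250.8, 242.3]
tcp_rot: [180.0, 0.0, -176.0]
force: [0.2, -0.0, 0.2]
grip_width: 85.2
```

```bash
python3 - <<'E'
from h import *
np.set_printoptions(suppress=True,precision=2)
o=manip.get_obs();print(o['time'],o['position'],o['tcp_rot'],o['joint_pos'])
p=cap('wrist');print(p['Twc'],p['fx'])
print('predicted gun top',w2p(p,[[506.7,249.8,148],[506.7,249.8,92]]),'nip',w2p(p,[536.3,27.2,114.7]))
boxes(p,'grease_gun')
save(p,'w1.png')
E
```

```text
3.3 [505.44 250.79 242.34] [ 180.      0.01 -176.01] [18.11 18.97  2.93 73.96  0.   14.12]
[[ -0.07   0.96   0.28 433.61]
 [  1.     0.07   0.02 245.42]
 [ -0.     0.28  -0.96 374.36]
 [  0.     0.     0.     1.  ]] 384.7539879466121
predicted gun top [[314.52 257.11]
 [314.7  234.36]] nip [[ -0.17 261.97]]
grease_gun 0.91 [497.3 247.6 130.6] [312. 235.]
```

View pics/w1.png

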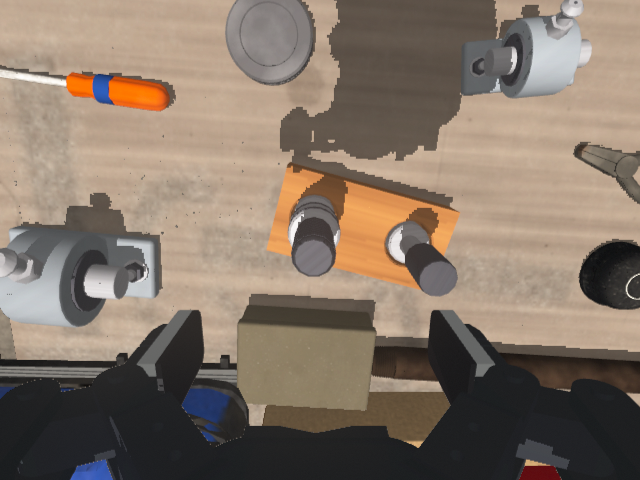

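The wrist picture shows the gun top at (313,256), within 1 px of the prediction, with the driver at (437,276). Going down to grip.

>>> drive_tool(increments=[{"travel": [0,-0.05,-1],"turn": [0,0,0],"jaw": 85},{"travel": [0,0,-1],"turn": [0,0,0],"jaw": 85},{"travel": [0,0,-1],"turn": [0,0,0],"jaw": 85},{"travel": [0,0,-1],"turn": [0,0,0],"jaw": 85},{"travel": [0,0,-0.8],"turn": [0,0,0],"jaw": 85},{"travel": [0,0,-0.6],"turn": [0,0,0],"jaw": 85},{"travel": [0,0,0],"turn": [0,0,0],"jaw": 85},{"travel": [0,0,0],"turn": [0,0,0],"jaw": 60},{"travel": [0,0,0],"turn": [0,0,0],"jaw": 45},{"travel": [0,0,0],"turn": [0,0,0],"jaw": 36}])

```text
time: 4.65
position: [505.8, 249.5, 107.7]
tcp_rot: [180.0, 0.0, -176.0]
force: [-0.1, -0.2, -0.0]
grip_width: 35.8
```

>>> drive_tool(increments=[{"travel": [0,0,0],"turn": [0,0,0],"jaw": 10},{"travel": [0,0,0],"turn": [0,0,0],"jaw": 10},{"travel": [0,0,0],"turn": [0,0,0],"jaw": 10},{"travel": [0,0,0],"turn": [0,0,0],"jaw": 10},{"travel": [0,0,0.1],"turn": [0,0,0],"jaw": 10},{"travel": [0,0,0.4],"turn": [0,0,0],"jaw": 10},{"travel": [0,0,0.5],"turn": [0,0,0],"jaw": 10},{"travel": [0,0,0.5],"turn": [0,0,0],"jaw": 10},{"travel": [0,0,0.5],"turn": [0,0,0],"jaw": 10},{"travel": [0,0,0.5],"turn": [0,0,0],"jaw": 10}])

```text
time: 5.9
position: [505.6, 249.4, 170.8]
tcp_rot: [180.0, 0.0, -176.0]
force: [0.2, 0.1, -3.8]
grip_width: 26.6
```

```bash
python3 - <<'E'
from h import *
np.set_printoptions(suppress=True,precision=2)
o=manip.get_obs();print(o['time'],o['position'],o['force'],o['grip_width'])
p=cap('wrist');q=cap('side')
c=lambda p:p['img'][:,:,::-1]
# side crop of gun
u,v=w2p(q,[505,250,120])[0].astype(int);print(u,v)
s=cv2.resize(c(q)[v-60:v+60,u-80:u+80],(400,300),interpolation=cv2.INTER_CUBIC)
cv2.imwrite('pics/g1.png',np.hstack([cv2.resize(c(p),(400,300),interpolation=cv2.INTER_AREA),s]))
E
```

```text
5.9 [505.58 249.41 170.78] [ 0.16  0.06 -3.78] 26.586855638821095
345 236
```

View pics/g1.png

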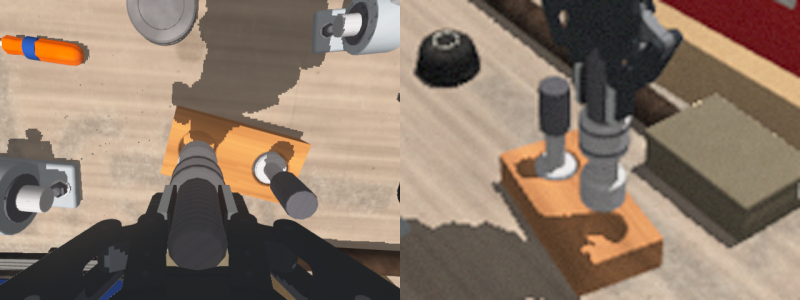

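The gun is gripped and lifted (the force matches its weight) and the driver is untouched. Next I move to a tilted standoff beside the nipple and look.

>>> drive_tool(increments=[{"travel": [0,0,0.8],"turn": [0,0,0],"jaw": 10},{"travel": [-0.1,-0.4,0.8],"turn": [0,-0.3,0],"jaw": 10},{"travel": [-0.2,-0.8,0.8],"turn": [0,-0.7,0],"jaw": 10},{"travel": [-0.3,-1,0.6],"turn": [0,-1,0],"jaw": 10},{"travel": [-0.3,-1,0.4],"turn": [0,-1,0],"jaw": 10},{"travel": [-0.3,-1,0],"turn": [0,-1,0],"jaw": 10},{"travel": [-0.3,-0.9,0],"turn": [0,-1,0],"jaw": 10},{"travel": [-0.2,-0.8,0],"turn": [0,-0.7,0],"jaw": 10},{"travel": [0,-0.5,0],"turn": [0,-0.3,0],"jaw": 10},{"travel": [0,0,0],"turn": [0,0,0],"jaw": 10}])

```text
time: 7.25
position: [462.8, 88.6, 255.0]
tcp_rot: [-177.7, 29.9, -175.5]
force: [0.1, -0.1, -5.8]
grip_width: 26.3
```

```bash
python3 - <<'E'
from h import *
np.set_printoptions(suppress=True,precision=2)
o=manip.get_obs();print(o['time'],o['position'],o['tcp_rot'],o['force'],o['grip_width'],o['joint_pos'])
p=cap('wrist');save(p,'w2.png');np.savez('w2.npz',Twc=p['Twc'],K=p['K'])
boxes(p,'nipple');boxes(p,'bearing_block')
print(w2p(p,[536.3,27.2,114.7]))
E
```

```text
7.25 [462.75  88.61 254.97] [-177.7    29.93 -175.5 ] [ 0.08 -0.06 -5.8 ] 26.341627509202876 [  1.34  -9.45 -35.99  33.45  -0.72  -2.74]
nipple 0.83 [539.3  24.6 115.2] [234. 220.]
nipple 0.33 [418.1  88.6  20. ] [331.  12.]
bearing_block 0.77 [551.3  37.3  59.7] [261. 189.]
[[237.54 216.56]]
```

View pics/w2.png

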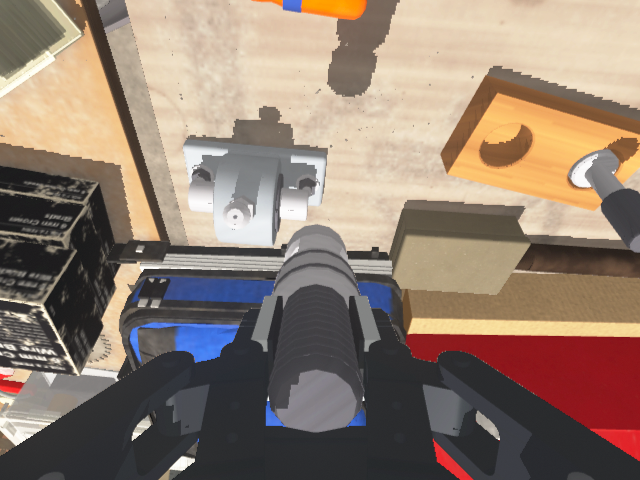

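```bash
python3 - <<'E'
import cv2
i=cv2.imread('pics/w2.png')[120:270,175:375];cv2.imwrite('pics/w2c.png',cv2.resize(i,None,fx=4,fy=4,interpolation=cv2.INTER_CUBIC))
E
```

```text
(no output)
```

View pics/w2c.png

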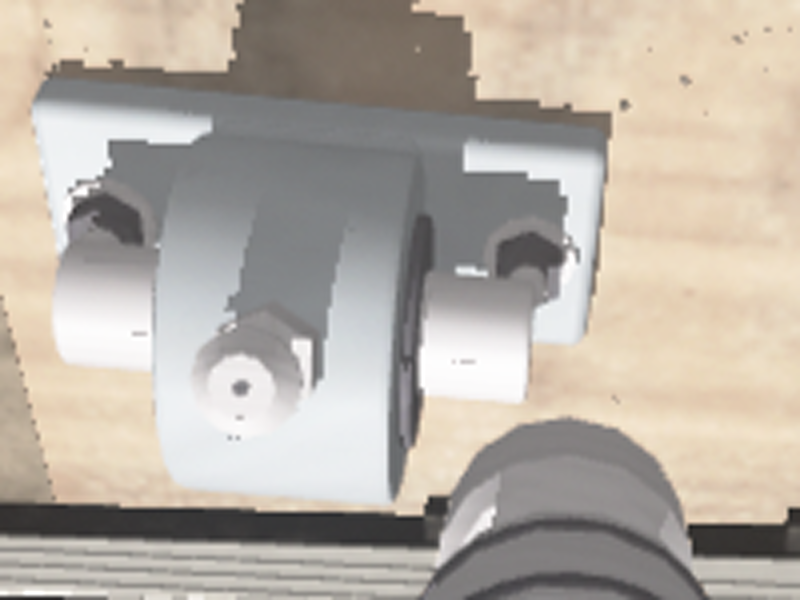

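The crop shows the nipple top centre at full-image (235,216.8) and the foot's front top edge running from (186,145) to (325,159). Next I fit the block pose to all three views.

```bash
cat > fit.py <<'E'
from h import *
from scipy.optimize import least_squares
np.set_printoptions(suppress=True,precision=2)
d=np.load('w2.npz');w={'Twc':d['Twc'],'K':d['K']}
a=cap('scene');b=cap('side')
N=[-38,0,116];L=[-31,70,16];F=[-31,-70,16];B=[31,-70,16]
L,F,B=[np.array(v)*[1,1,1] for v in (L,F,B)]
# robot-side front is -x: in wrist image left = -y
obs=[(a,N,(484.5,280)),(b,N,(441.7,298.7)),(w,N,(235,216.8)),
(a,L,(442,311)),(a,F,(520,337.5)),(a,B,(528.2,323.5)),(b,L,(411.2,311)),(b,F,(467.5,357.5)),(b,B,(485.7,343.7)),
(w,F,(184.5,145)),(w,L,(326.5,159)),(w,[31,70,16],(321.5,205.5))]
def res(p,sel=obs):
    Rz=R.from_euler('z',p[2],degrees=True)
    return np.concatenate([w2p(c,Rz.apply(m)+[p[0],p[1],0])[0]-o for c,m,o in sel])
for nm,sel in (('all',obs),('wrist',[o for o in obs if o[0] is w]),('static',[o for o in obs if o[0] is not w])):
    s=least_squares(res,[570,23,3],args=(sel,),loss='soft_l1')
    print(nm,s.x,'nip',R.from_euler('z',s.x[2],degrees=True).apply(N)+[s.x[0],s.x[1],0]);print(res(s.x,sel).reshape(-1,2).tolist() if nm=='wrist' else np.abs(s.fun).max())
print('tri',tri(*[ray(c,*o) for c,m,o in obs[:3]]))
E
python3 fit.py
```

```text
all [573.04  24.92  -1.11] nip [535.05  25.65 116.  ]
3.790755025706545
wrist [573.03  24.99  -1.35] nip [535.04  25.88 116.  ]
[[0.3699416668940785, -0.4400948086587846], [-3.638528036006079, 0.4603710710001394], [0.7838245926369041, -0.5305498897647851], [-0.09989338813903714, 1.869915031416923]]
static [572.59  25.64   1.29] nip [534.6   24.78 116.  ]
3.3733349052948256
tri [534.3   26.17 116.85]
```

```bash
python3 - <<'E'
from h import *
np.set_printoptions(suppress=True,precision=1)
p=cap('wrist');K=p['K'];Tc=np.linalg.inv(np.array(p['T_tool_cam']))
th=np.linspace(0,2*np.pi,73)
for nm,z,r in (('mouth',103.7,19),('nosetop',75.7,19),('barrelbot',51.7,20),('griptop',-40.3,14)):
    X=np.c_[r*np.cos(th),r*np.sin(th),0*th+z]@Tc[:3,:3].T+Tc[:3,3];u=X@K.T;u=u[:,:2]/u[:,2:]
    print(nm,'u',u[:,0].min(),u[:,0].max(),'v',u[:,1].min(),u[:,1].max())
o=manip.get_obs();Rt=R.from_euler('xyz',o['tcp_rot'],degrees=True)
print(o['position'],o['tcp_rot'],Rt.as_matrix())
nip=np.array([534.8,25.8,116.3]);n=R.from_euler('z',-1,degrees=True).apply([-.5,0,.866])
for psi in(-1,0):
    # current tool z -> -n minimal rotation
    n=R.from_euler('z',psi,degrees=True).apply([-.5,0,.866]);z=Rt.as_matrix()[:,2];c=np.cross(z,-n);print('rotvec units',np.degrees(c)/5)
    print('n',n)
    for s in (35,15,0):
        t=nip+n*(85.7+18+s);print(s,t,(t-o['position'])/25)
E
```

```text
mouth u 286.9017283617667 346.18601989521454 v 221.34617636426233 278.0977312450857
nosetop u 283.36208045477514 349.896712189098 v 232.32525718230883 295.3326477651087
barrelbot u 277.6030406213538 355.84091425291723 v 242.25459346534745 315.48625406162853
griptop u 267.74482151312344 367.12001884201914 v 355.22864085946867 439.6490591850329
[463.4  89.8 254.7] [-177.7   29.9 -175.4] [[-0.9 -0.1  0.5]
 [-0.1  1.   0. ]
 [-0.5 -0.  -0.9]]
rotvec units [-0.1 -0.  -0.1]
n [-0.5  0.   0.9]
35 [465.5  27.  236.4] [ 0.1 -2.5 -0.7]
15 [475.5  26.8 219.1] [ 0.5 -2.5 -1.4]
0 [483.   26.7 206.1] [ 0.8 -2.5 -1.9]
rotvec units [-0. -0. -0.]
n [-0.5  0.   0.9]
35 [465.4  25.8 236.4] [ 0.1 -2.6 -0.7]
15 [475.4  25.8 219.1] [ 0.5 -2.6 -1.4]
0 [482.9  25.8 206.1] [ 0.8 -2.6 -1.9]
```

>>> drive_tool(increments=[{"travel": [0,-0.4,-0.1],"turn": [-0.05,0,-0.05],"jaw": 10},{"travel": [0,-0.6,-0.1],"turn": [0,0,0],"jaw": 10},{"travel": [0,-0.6,-0.2],"turn": [0,0,0],"jaw": 10},{"travel": [0.08,-0.5,-0.2],"turn": [0,0,0],"jaw": 10},{"travel": [0,-0.3,-0.1],"turn": [0,0,0],"jaw": 10},{"travel": [0,-0.13,-0.03],"turn": [0,0,0],"jaw": 10},{"travel": [0,0,0],"turn": [0,0,0],"jaw": 10},{"travel": [0,0,0],"turn": [0,0,0],"jaw": 10},{"travel": [0,0,0],"turn": [0,0,0],"jaw": 10},{"travel": [0,0,0],"turn": [0,0,0],"jaw": 10}])

```text
time: 8.8
position: [465.1, 26.3, 236.6]
tcp_rot: [-177.4, 29.9, -175.5]
force: [-0.3, 0.4, -4.3]
grip_width: 26.3
```

```bash
cat > look.py <<'E'
import sys
from h import *
np.set_printoptions(suppress=True,precision=2)
nm=sys.argv[1]
o=manip.get_obs();print(o['time'],o['position'],o['tcp_rot'],o['force'],o['grip_width'])
Rt=R.from_euler('xyz',o['tcp_rot'],degrees=True).as_matrix();tz=Rt[:,2];M=o['position']+103.7*tz
nip=np.array([534.8,25.8,116.3]);print('toolz',tz,'mouth',M,'mouth-nip along',(M-nip)@-tz,'lat',(M-nip)-((M-nip)@tz)*tz)
th=np.linspace(0,2*np.pi,37)
out=[]
for n,h in (('wrist',(75,100)),('scene',(48,64)),('side',(48,64))):
    p=cap(n);q=(p['img'][:,:,::-1]).copy();s=300/(2*h[0])
    c=w2p(p,M)[0] if n!='wrist' else w2p(p,M-20*tz)[0];x0=int(np.clip(c[0]-h[1],0,640-2*h[1]));y0=int(np.clip(c[1]-h[0],0,480-2*h[0]))
    S=2 if n!='wrist' else 1
    k=cv2.resize(q[y0:y0+2*h[0],x0:x0+2*h[1]],(400,300),interpolation=cv2.INTER_CUBIC)
    print(n,'crop',x0,y0,'scale',s,'mouth',w2p(p,M)[0],'nip',w2p(p,nip)[0])
    out.append(k)
    if n=='wrist':
        k2=k.copy()
        for z,r in ((103.7,19),(51.7,20),(15.7,20),(-40.3,14)):
            X=(np.c_[r*np.cos(th),r*np.sin(th),0*th+z])@Rt.T+o['position'];u=(w2p(p,X)-[x0,y0])*s
            cv2.polylines(k2,[u.astype(np.int32)],True,(0,0,255),1)
        out.append(k2)
cv2.imwrite('pics/'+nm,np.vstack([np.hstack(out[:2]),np.hstack(out[2:])]))
E
python3 look.py s1.png
```

```text
8.8 [465.08  26.32 236.61] [-177.42   29.91 -175.5 ] [-0.25  0.38 -4.31] 26.268435570337672
toolz [ 0.5  -0.01 -0.87] mouth [516.94  25.72 146.82] mouth-nip along 35.356247232052745 lat [-0.18 -0.29 -0.1 ]
wrist crop 216 185 scale 2.0 mouth [316.55 250.34] nip [316.84 236.53]
scene crop 419 222 scale 3.125 mouth [483.89 270.02] nip [485.13 279.97]
side crop 373 243 scale 3.125 mouth [437.45 291.71] nip [441.89 299.01]
```

View pics/s1.png

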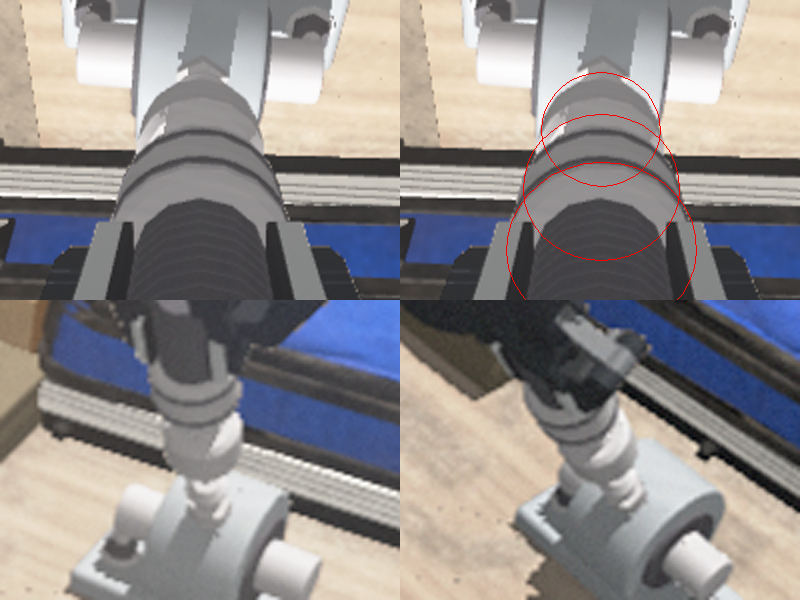

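In the standoff picture the gun is laterally in line with the nipple in the wrist view, and the scene and side views agree with the prediction. Advancing along the axis to just before contact.

>>> drive_tool(increments=[{"travel": [0.08,0,-0.139],"turn": [0,0,0],"jaw": 10},{"travel": [0.1,0,-0.173],"turn": [0,0,0],"jaw": 10},{"travel": [0.1,-0.01,-0.173],"turn": [0,0,0],"jaw": 10},{"travel": [0.1,0,-0.173],"turn": [0,0,0],"jaw": 10},{"travel": [0.1,0,-0.173],"turn": [0,0,0],"jaw": 10},{"travel": [0.1,0,-0.173],"turn": [0,0,0],"jaw": 10},{"travel": [0.08,0,-0.139],"turn": [0,0,0],"jaw": 10},{"travel": [0,0,0],"turn": [0,0,0],"jaw": 10},{"travel": [0,0,0],"turn": [0,0,0],"jaw": 10},{"travel": [0,0,0],"turn": [0,0,0],"jaw": 10}])

```text
time: 10.2
position: [481.6, 25.9, 208.1]
tcp_rot: [-177.4, 29.9, -175.5]
force: [0.4, -0.4, -3.7]
grip_width: 26.8
```

```bash
python3 look.py s2.png
```

```text
10.2 [481.6   25.89 208.15] [-177.41   29.92 -175.51] [ 0.43 -0.38 -3.73] 26.80472838771318
toolz [ 0.5  -0.01 -0.87] mouth [533.47  25.27 118.36] mouth-nip along 2.441358644372368 lat [-0.1  -0.54 -0.06]
wrist crop 216 185 scale 2.0 mouth [316.55 250.34] nip [317.37 249.47]
scene crop 421 231 scale 3.125 mouth [485.33 279.47] nip [485.13 279.97]
side crop 377 250 scale 3.125 mouth [441.79 298.76] nip [441.89 299.01]
```

View pics/s2.png

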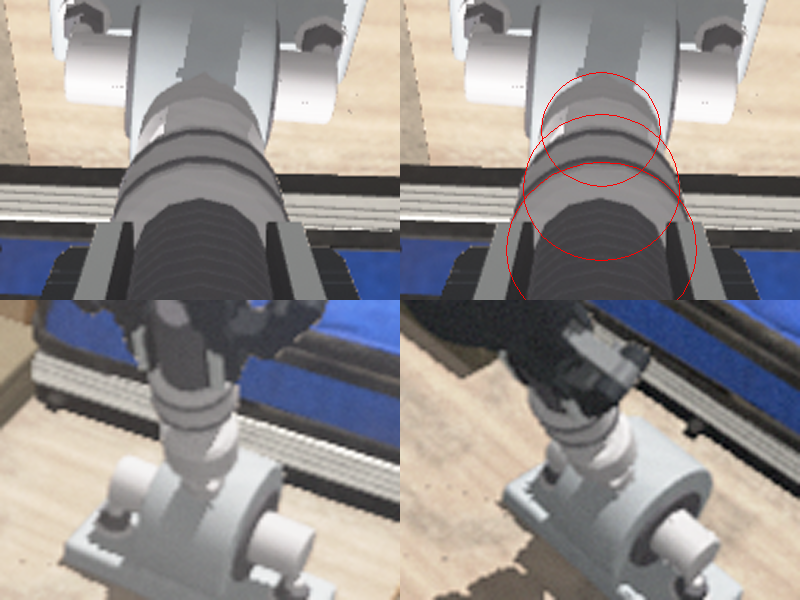

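>>> drive_tool(increments=[{"travel": [0.04,0,-0.0693],"turn": [0,0,0],"jaw": 10},{"travel": [0.04,0,-0.0693],"turn": [0,0,0],"jaw": 10},{"travel": [0.04,0,-0.0693],"turn": [0,0,0],"jaw": 10},{"travel": [0.04,0,-0.0693],"turn": [0,0,0],"jaw": 10},{"travel": [0.04,0,-0.0693],"turn": [0,0,0],"jaw": 10},{"travel": [0.02,0,-0.0346],"turn": [0,0,0],"jaw": 10},{"travel": [0.02,0,-0.0346],"turn": [0,0,0],"jaw": 10},{"travel": [0,0,0],"turn": [0,0,0],"jaw": 10},{"travel": [0,0,0],"turn": [0,0,0],"jaw": 10},{"travel": [0,0,0],"turn": [0,0,0],"jaw": 10}])

```text
time: 11.6
position: [487.6, 26.0, 197.7]
tcp_rot: [-177.4, 29.9, -175.5]
force: [-4.1, 2.5, 1.5]
grip_width: 27.0
```

```bash
cat > st.py <<'E'
from h import *
np.set_printoptions(suppress=True,precision=2)
o=manip.get_obs();Rt=R.from_euler('xyz',o['tcp_rot'],degrees=True).as_matrix();tz=Rt[:,2];M=o['position']+103.7*tz
nip=np.array([534.8,25.8,116.3]);f=o['force']+[0,0,4.5]
print(o['time'],o['position'],o['tcp_rot'],'depth',(M-nip)@tz,'lat',((M-nip)@Rt)[:2],'F tool',f@Rt,'raw',o['force'],'Mt',o['wrist_torque']@Rt,o['grip_width'])
E
python3 st.py
```

```text
11.6 [487.57  25.95 197.68] [-177.42   29.91 -175.51] depth 9.612898661806026 lat [ 0.22 -0.38] F tool [ 0.34  2.48 -7.29] raw [-4.08  2.49  1.55] Mt [-0.72  1.31  0.02] 27.022469269563995
```

>>> drive_tool(increments=[{"travel": [0,0.02,0],"turn": [0,0,0],"jaw": 10},{"travel": [0.02,0.02,-0.0346],"turn": [0,0,0],"jaw": 10},{"travel": [0.02,0,-0.0346],"turn": [0,0,0],"jaw": 10},{"travel": [0.02,0,-0.0346],"turn": [0,0,0],"jaw": 10},{"travel": [0.02,0,-0.0346],"turn": [0,0,0],"jaw": 10},{"travel": [0.02,0,-0.0346],"turn": [0,0,0],"jaw": 10},{"travel": [0.02,0,-0.0346],"turn": [0,0,0],"jaw": 10},{"travel": [0,0,0],"turn": [0,0,0],"jaw": 10},{"travel": [0,0,0],"turn": [0,0,0],"jaw": 10},{"travel": [0,0,0],"turn": [0,0,0],"jaw": 10}])

```text
time: 12.85
position: [490.7, 26.8, 192.5]
tcp_rot: [-177.4, 29.9, -175.5]
force: [-6.2, -0.2, 4.1]
grip_width: 26.5
```

```bash
python3 st.py
```

```text
12.85 [490.66  26.82 192.46] [-177.41   29.91 -175.52] depth 15.669908488973695 lat [0.09 0.49] F tool [  1.05  -0.2  -10.54] raw [-6.17 -0.2   4.12] Mt [0.16 1.29 0.03] 26.507455132369117
```

>>> drive_tool(increments=[{"travel": [0.02,0,-0.0346],"turn": [0,0,0],"jaw": 10},{"travel": [0.02,0,-0.0346],"turn": [0,0,0],"jaw": 10},{"travel": [0,0,0],"turn": [0,0,0],"jaw": 10},{"travel": [0.02,0,-0.0346],"turn": [0,0,0],"jaw": 10},{"travel": [0,0,0],"turn": [0,0,0],"jaw": 10},{"travel": [0,0,0],"turn": [0,0,0],"jaw": 10},{"travel": [0,0,0],"turn": [0,0,0],"jaw": 10},{"travel": [0,0,0],"turn": [0,0,0],"jaw": 10},{"travel": [0,0,0],"turn": [0,0,0],"jaw": 10},{"travel": [0,0,0],"turn": [0,0,0],"jaw": 10}])

```text
time: 14.1
position: [492.0, 26.9, 189.7]
tcp_rot: [-177.4, 29.9, -175.5]
force: [0.2, 0.5, -3.3]
grip_width: 26.4
```

```bash
python3 st.py
```

```text
14.1 [492.02  26.9  189.71] [-177.42   29.89 -175.51] depth 18.727395140113728 lat [0.31 0.62] F tool [-0.77  0.43 -0.97] raw [ 0.15  0.49 -3.29] Mt [-0.08  0.78 -0.02] 26.436984213656753
```

The force rose to 10.5 N and then dropped to about 1 N, which is the snap. Now I advance to compress the spring.

>>> drive_tool(increments=[{"travel": [0.02,0,-0.0346],"turn": [0,0,0],"jaw": 10},{"travel": [0.02,0,-0.0346],"turn": [0,0,0],"jaw": 10},{"travel": [0.02,0,-0.0346],"turn": [0,0,0],"jaw": 10},{"travel": [0.02,0,-0.0346],"turn": [0,0,0],"jaw": 10},{"travel": [0,0,0],"turn": [0,0,0],"jaw": 10},{"travel": [0,0,0],"turn": [0,0,0],"jaw": 10},{"travel": [0,0,0],"turn": [0,0,0],"jaw": 10},{"travel": [0,0,0],"turn": [0,0,0],"jaw": 10},{"travel": [0,0,0],"turn": [0,0,0],"jaw": 10},{"travel": [0,0,0],"turn": [0,0,0],"jaw": 10}])

```text
time: 15.35
position: [494.1, 26.9, 186.3]
tcp_rot: [-177.4, 29.9, -175.5]
force: [-3.7, 0.3, 3.4]
grip_width: 26.5
```

```bash
for i in 1 2 3; do python3 st.py; python3 -c "
from station import eyes;eyes.capture('wrist')"; done
```

```text
15.35 [494.06  26.91 186.33] [-177.42   29.9  -175.51] depth 22.67656198479154 lat [0.22 0.65] F tool [-0.76  0.19 -8.72] raw [-3.72  0.29  3.43] Mt [-0.13  0.89  0.03] 26.478822527543397
15.4 [494.06  26.89 186.31] [-177.42   29.9  -175.52] depth 22.693325435530948 lat [0.24 0.63] F tool [-0.81  0.72 -7.84] raw [-3.26  0.82  2.66] Mt [-0.1   0.92  0.03] 26.335594626036073
15.45 [494.06  26.9  186.3 ] [-177.42   29.9  -175.51] depth 22.70163925405484 lat [0.24 0.64] F tool [-0.63  0.3  -7.75] raw [-3.35  0.38  2.51] Mt [-0.12  0.95  0.01] 26.26718448596967
```

>>> drive_tool(increments=[{"travel": [0.02,0,-0.0346],"turn": [0,0,0],"jaw": 10},{"travel": [0.02,0,-0.0346],"turn": [0,0,0],"jaw": 10},{"travel": [0.016,0,-0.0277],"turn": [0,0,0],"jaw": 10},{"travel": [0,0,0],"turn": [0,0,0],"jaw": 10},{"travel": [0,0,0],"turn": [0,0,0],"jaw": 10},{"travel": [0,0,0],"turn": [0,0,0],"jaw": 10},{"travel": [0,0,0],"turn": [0,0,0],"jaw": 10},{"travel": [0,0,0],"turn": [0,0,0],"jaw": 10},{"travel": [0,0,0],"turn": [0,0,0],"jaw": 10},{"travel": [0,0,0],"turn": [0,0,0],"jaw": 10}])

```text
time: 16.75
position: [495.5, 26.9, 183.9]
tcp_rot: [-177.4, 29.9, -175.5]
force: [-4.6, -0.1, 2.8]
grip_width: 26.7
```

```bash
for i in 1 2 3; do python3 st.py; python3 -c "
from station import eyes;eyes.capture('wrist')"; done; python3 look.py s3.png
```

```text
16.75 [495.47  26.89 183.92] [-177.42   29.9  -175.52] depth 25.469960499079775 lat [0.21 0.63] F tool [ 0.38 -0.11 -8.65] raw [-4.64 -0.08  2.8 ] Mt [-0.02  0.92  0.03] 26.746261855668344
16.8 [495.48  26.89 183.91] [-177.42   29.9  -175.51] depth 25.48280687790062 lat [0.19 0.64] F tool [ 0.08  0.2  -9.2 ] raw [-4.68  0.25  3.42] Mt [-0.04  0.94 -0.01] 26.620158756934057
16.85 [495.47  26.89 183.89] [-177.42   29.9  -175.51] depth 25.492726078979047 lat [0.23 0.64] F tool [ 0.36  0.07 -9.97] raw [-5.3   0.11  3.95] Mt [-0.02  0.94 -0.03] 26.043862092767714
16.9 [495.47  26.88 183.88] [-177.42   29.9  -175.52] [-4.74 -0.28  5.38] 26.341221359342573
toolz [ 0.5  -0.01 -0.87] mouth [547.32  26.26  94.08] mouth-nip along -25.501464986372838 lat [-0.23  0.61 -0.14]
wrist crop 216 185 scale 2.0 mouth [316.55 250.34] nip [315.54 263.55]
scene crop 421 238 scale 3.125 mouth [485.65 286.84] nip [485.13 279.97]
side crop 380 255 scale 3.125 mouth [444.56 303.98] nip [441.89 299.01]
```

View pics/s3.png

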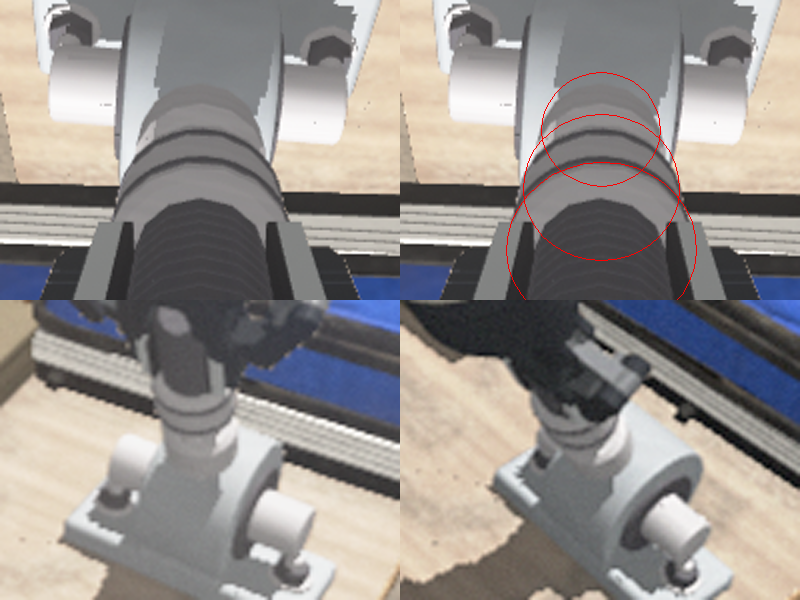

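The picture shows the nose over the nipple head. The barrel rings sit in the same wrist-image rows as before (130 and 157), so the gun has not slipped in the grip. Handing in.

```bash
python3 st.py; python3 -c "
from station import manip;print(manip.sign_off())"
```

```text
17.05 [495.47  26.89 183.9 ] [-177.42   29.9  -175.51] depth 25.48483707484062 lat [0.22 0.64] F tool [-0.27 -0.38 -9.67] raw [-4.58 -0.3   4.02] Mt [ 0.01  0.95 -0.03] 26.487610798792318
the job is handed in; nothing more can be done
None
```

I took the grease gun out of the stand, pressed it squarely onto the large block's nipple, and handed it in still gripped and pressed there, at 17 s. Sign-off gave no verdict.

- **Snap:** the push force rose to about 10.5 N and then dropped to about 1 N, which I read as the nose snapping home.
- **Spring:** I then advanced 6.8 mm past that point for about half compression. The final push reads about 9.5 N, which on its own would mean 8 to 9 mm. Earlier readings seemed about 0.8 N high, so I trusted the travel figure, and the compression could be 1 to 2 mm more than half.
- **Alignment and grip:** the mouth's sideways offset from the estimated nipple position is about 0.7 mm, and sideways force is under 0.5 N. The gun's rings did not move in the wrist picture while pressing, so it did not slip.
- **Less certain:** I only estimated the block's yaw to within a couple of degrees, because the camera views disagreed (-1.35° from the wrist, +1.3° from the fixed cameras).
- **Other items:** I left the bush driver and the other loose things alone. The later pictures showed the driver still in place.

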